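# Close and prime the caravan's water box

### The arm

A 6-joint arm with a two-finger parallel gripper is mounted at the origin on the work surface. World frame = base frame: x ahead of the robot, y to its left, z up, the work surface at z = 0. Lengths are in mm, angles in rad, forces in N, time in s.
With the tool pointing down it reaches from about 350 to 950 mm from the base axis. Payload 17.4 kg.
Tool frame: the origin (TCP) lies midway between the tips of the shut fingers; the grasp point (between the pads) lies 19 mm behind it; z points along the fingers, y is the line along which they close (so a half turn about z gives the same grasp; the last joint's range is limited). The gripper opens to 93 mm and grips with 3 to 60 N. Pads are 15 mm wide; open, the fingers measure 128 mm over their backs; the gripper's body (75 mm by 188 mm) begins 65 mm behind the grasp point.
Start: joints at [-1.349, 0.116, 1.442, -0, 1.584, -0.038], TCP at [173.389, -652.356, 218.646] pointing down, gripper open.
Joint ranges: [-2.83, 2.83], [-0.83, 2.19], [0.07, 2.5], [-1.14, 4.28], [0.01, 3], [-2.97, 2.97]. Speed limits (rad/s): [1.89, 1.89, 2.22, 3.14, 3.14, 3.14].

### API

Orientations are given as a rotation vector (axis times angle).
In Python, from cell import ctrl gives the robot as it stands.
- The arm moves only by the shell command python3 -m inch 'ROWS' [FORCE]. ROWS is JSON, a list that holds one entry, the list of rows, each a list of 7 numbers: the shift along the tool's x, y, z in mm, then the turn, a rotation vector about the tool's x, y, z in degrees, then the opening in per cent of the stroke, from 0 (shut) to 100 (fully open). A call has exactly 10 rows; each row is the pose to reach, as a shift and turn from the pose commanded when the call began, along the tool's axes at that moment; what a row does not reach only later rows make up. A row lasts 1/10 s, in which the tool goes at most 50 mm and 8.59 degrees, less where a joint would pass 70% of its speed; a pose out of reach is approached as far as the arm can. A call with a gripper value outside its range is refused whole. The fingers move at their own pace and stop on an object; FORCE is the grip in N (left out, the last holds). Time passes only in rows, so rows that repeat a pose let the fingers close, or fill a call up. It gives the time, the measured TCP pose, the force, the opening and the grip force at its end, in the units of the state.
- ctrl.sense(): the state, without advancing time (a new reading comes with each control period).
- ctrl.camera(name): name is "side" or "top" or "wrist"; returns the picture (480x640x3 uint8, blue, green, red); there is no depth.
- ctrl.get_calibration(name): a dict with "fx", "fy", "cx", "cy" (pixels), "k1" (the pictures are not rectified: a ray, as slopes to the right and down, at radius r is drawn at 1 + k1 r^2 times it, then the intrinsics apply), "T" (4x4, takes a point from camera to world coordinates). Camera axes: x right, y up, looking along -z (the intrinsics and any distortion apply to the point x, -y, -z); pixel columns grow to the right and rows downward; lengths in mm; the calibration is good to about 2 mm. A picture is of the moment at which its call begins: read the wrist's pose just before it. get_calibration takes no time and is no camera call; for the wrist camera it gives the pose at the moment of the call.
- ctrl.job_done(): hands the job in; it is judged then, once.
The state is a dict: "clock": time; "qpos": joint angles; "joint_vel": joint speeds; "tau": joint torques, N m; "position": TCP position; "ee_rot": TCP orientation; "ft_force": force on the tool from outside, world axes, zero at the start; "torque": the same for the moment, N m; "grip_width": finger opening in mm; "gripper_force": force on a finger pad.
Only numpy, scipy, OpenCV 4.12 (cv2) and the standard library are available. Lean on these libraries where they do the work, as an engineer would, in place of code of your own. Each camera call takes 0.05 s, during which the arm holds its last target. There are 200 camera calls.

### The job

Get the caravan's water box ready for use: lift its cover off and lay it flat on the middle of the rubber mat, then close every drain cock in the box by pressing its tapered plug down and turning it clockwise, still pressed, as far as it goes, so that it stays down when you let go. When all are closed, push the pump's plunger past its soft first stop right down to the stiff second stop and let it come up, and finally seat the cover back on the pins of the box so that it lies flat on the rim, leaving the mug, jar and bowl where they are.

Things in the scene. Friction and masses are not known exactly. Their poses are not given: they have to be found in the camera images.
- water_box: Fixed white open plastic housing, 210 x 210 mm, rim 72 mm high, walls and floor 5 mm. Origin: centre of its underside, z up. Two steel locating pins, 8 mm across with pointed tips, stand at x = 0, y = +-90 mm and rise from the rim level to 87 mm. In its four pockets, centred at x, y = +-54 mm, stand two to four drain cocks on snug, unfixed 90 mm square blocks: do not lift them.
- cover: Loose white plastic plate, 210 x 210 x 6 mm, 0.2 to 0.4 kg. Origin: centre of the underside. In the middle of its top a grey bar handle, 66 mm long along its x, 14 mm wide along y, from 6 to 34 mm above the underside. Two 14 mm holes at x = 0, y = +-90 mm go over the box's pins (either way round). Starts seated on the box: underside on the rim, 72 mm above the box's origin.
- mat: Fixed flat black rubber mat on the worktop, 260 x 260 x 4 mm, origin at the centre of its underside. It lies to one side of the water box, the pump to the other; which is which varies.
- pump: Fixed primer pump beside the water box: grey flange 72 mm across with a white barrel 54 mm across up to 60 mm high. Origin at the centre of its underside.
- plunger_top (a point): Centre of the top face of the pump's plunger button, a disc 36 mm across and 9 mm thick; 95 mm above the worktop at rest, it moves straight down when pressed.
- stop1 (a joint): Soft first part of the plunger's stroke: 0 up, 0.012 m at the first stop. Spring 1.8 N rising to 4.2 N; returns by itself.
- stop2 (a joint): Stiff second part of the plunger's stroke, moving only after the first: 0 to 0.006 m at the second stop. Spring 8.4 N rising to 12.6 N; returns by itself. The button sinks by the sum of both, 18 mm in all.
- mug: Bystander: white mug, 76 mm across, 90 mm high, loose, beyond the box. Origin under its centre.
- jar: Bystander: closed glass jar, 70 mm across, 100 mm high, loose, beyond the box. Origin under its centre.
- bowl: Bystander: blue bowl, 120 mm across, 50 mm high, loose, beyond the box. Origin under its centre.
- cock1_grip (a point): Middle of the brass bar grip of drain cock 1 (None if absent). The bar is 44 mm long along this point's x, 12 mm wide along y, 26 mm high (13 mm above and below this point); under it is a round collar 46 mm across, its top 13 mm below the point, on which fingertips may push. While open the cock stands raised and the point is 50 mm above the box's underside.
- cock1_in (a joint): Depth of cock 1's tapered plug: 0 raised, 0.008 m at the bottom. An inner spring, 5.7 N rising to 8.9 N, lifts it again if let go. Turned unpressed it catches at about 0.3 rad; pressed fully down and turned clockwise while held down, the taper bites, and past about 0.9 rad it stays about 6 mm down when let go. Held so, it reads about 0.006.
- cock1 (a joint): Turn of cock 1, rad, growing clockwise from above; its bar turns with it. Starts at 0 to 0.12, ends against a stop at 1.3 (about 75 degrees); light friction holds it where it is left.
- cock2_grip (a point): The same point of drain cock 2, which is like cock 1; None if absent.
- cock2_in (a joint): Pressed-in depth of cock 2, as for cock 1.
- cock2 (a joint): Turn of cock 2, as for cock 1.
- cock3_grip (a point): The same point of drain cock 3, which is like cock 1; None if absent.
- cock3_in (a joint): Pressed-in depth of cock 3, as for cock 1.
- cock3 (a joint): Turn of cock 3, as for cock 1.
- cock4_grip (a point): The same point of drain cock 4, which is like cock 1; None if absent.
- cock4_in (a joint): Pressed-in depth of cock 4, as for cock 1.
- cock4 (a joint): Turn of cock 4, as for cock 1.
Things that resemble listed ones, but are neither listed nor needed, are in the scene too. What is shaped like the pump but orange is not meant.

How it is judged:
By the outcome, as a careful person would: the job done as asked, in the order asked, and still so for the second after the job is handed in, with the robot touching nothing.
Of cock1_base, cock2_base, cock3_base, cock4_base only 2 to 4 are there at a start; the rules pass over those that are not, and their reading is None.
At some moment in a run one of cover may be knocked a few centimetres aside while the robot is not near it.
Once in a run the grip may slacken for a moment while it holds something.
It also fails if it takes over 210 s, if anything falls off the work surface, if the arm or the gripper's body presses on something with over 40 N, if the wrist force passes 120 N, or if a joint passes its speed limit or range.

## Working session

There is one attempt and no reset: what is moved stays moved. The work goes in short steps, Python scripts to look and compute and a shell command to move; the robot and the scene stay as the last step left them, time stands still between calls to the robot, and variables do not carry over. Pictures are saved under pics/ and viewed, at most 16 in all, crops included, and the job is handed in when it is done.

```bash
ls; mkdir -p pics; cat > h.py <<'E'
import numpy as np, cv2
from cell import ctrl
from scipy.spatial.transform import Rotation as R
def snap(n,f):
    c=ctrl.get_calibration(n); im=ctrl.camera(n); cv2.imwrite('pics/'+f+'.png',im); np.save('pics/'+f+'.npy',c,allow_pickle=True); return im,c
def load(f): return cv2.imread('pics/'+f+'.png'), np.load('pics/'+f+'.npy',allow_pickle=True).item()
def ray(c,u,v):
    K=np.array([[c['fx'],0,c['cx']],[0,c['fy'],c['cy']],[0,0,1.]])
    p=cv2.undistortPoints(np.array([[[u,v]]],float),K,np.array([c['k1'],0,0,0.]))[0,0]
    T=np.array(c['T']); d=T[:3,:3]@np.array([p[0],-p[1],-1]); return T[:3,3],d
def onz(c,u,v,z):
    o,d=ray(c,u,v); return o+d*(z-o[2])/d[2]
def proj(c,P):
    T=np.array(c['T']); q=T[:3,:3].T@(np.array(P,float)-T[:3,3]); x,y=q[0]/-q[2],-q[1]/-q[2]; s=1+c['k1']*(x*x+y*y)
    return c['fx']*x*s+c['cx'],c['fy']*y*s+c['cy']
def st():
    s=ctrl.sense(); print({k:np.round(s[k],3).tolist() for k in('clock','position','ee_rot','ft_force','grip_width','gripper_force')}); return s
def to(P,ax=None):
    """shift in tool axes to reach world TCP P (mm); ax: desired world yaw (deg) of tool x axis, turn about tool z"""
    s=ctrl.sense(); M=R.from_rotvec(s['ee_rot']).as_matrix(); d=M.T@(np.array(P,float)-np.array(s['position']))
    yaw=np.degrees(np.arctan2(M[1,0],M[0,0])); print('shift',d.round(1),'tool-x yaw',round(yaw,1),'tilt z',M[:,2].round(3))
    if ax is not None: print('turn about tool z', round(-((ax-yaw+90)%180-90),1),'(mod 180)')
E
python3 - <<'E'
from h import *
st(); 
for n in('top','side'):
    im,c=snap(n,n+'0'); print(n,np.round(c['T'],2).tolist(),c['fx'],c['k1'])
to([0,0,0])
E
```

```text
pics
{'clock': 0.0, 'position': [173.353, -652.157, 217.93], 'ee_rot': [-3.114, -0.407, 0.0], 'ft_force': [-0.312, -1.005, -0.522], 'grip_width': 92.866, 'gripper_force': 0.0}
top [[-0.01, 0.99, -0.11, 487.15], [-1.0, -0.01, -0.0, -10.0], [-0.0, 0.11, 0.99, 1140.67], [0.0, 0.0, 0.0, 1.0]] 522.893816196274 -0.03608133582677436
side [[-0.95, 0.21, -0.23, 387.52], [-0.31, -0.61, 0.73, 691.01], [0.01, 0.77, 0.64, 707.47], [0.0, 0.0, 0.0, 1.0]] 486.6099850161762 0.012538824076303974
shift [   0.  -674.6  218.7] tool-x yaw 14.9 tilt z [-0.     0.001 -1.   ]
```

View pics/top0.png

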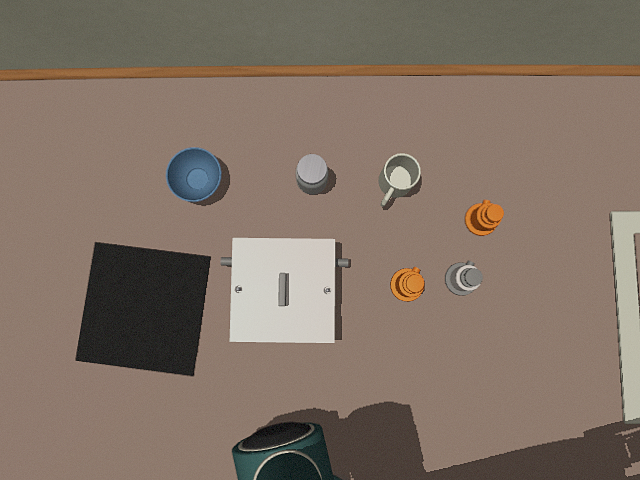

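View pics/side0.png

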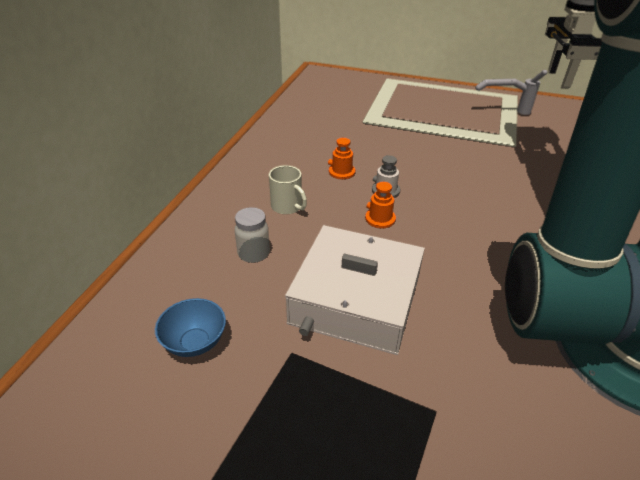

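The top view shows the cover at about (283,290), with its handle vertical at (283,289) and pins at (238,289) and (327,290). The mat corners are (95,243), (210,256), (194,375) and (77,360).

There are three pump candidates: orange (407,285), orange (484,217), and grey/white (464,279). The grey/white one fits the description, and I'll confirm it in an enlarged crop.

```bash
python3 - <<'E'
from h import *
im,c=load('top0')
hsv=cv2.cvtColor(im,cv2.COLOR_BGR2HSV)
def quad(m,z,name,roi):
    mm=np.zeros_like(m); x0,y0,x1,y1=roi; mm[y0:y1,x0:x1]=m[y0:y1,x0:x1]
    cn=max(cv2.findContours(mm,cv2.RETR_EXTERNAL,cv2.CHAIN_APPROX_NONE)[0],key=cv2.contourArea)
    P=np.array([onz(c,*p[0],z)[:2] for p in cn],np.float32); r=cv2.minAreaRect(P); print(name,np.round(r[0],1),np.round(r[1],1),round(r[2],1))
g=cv2.cvtColor(im,cv2.COLOR_BGR2GRAY)
quad((g<45).astype(np.uint8),4,'mat',(60,230,222,390))
quad(((g>165)).astype(np.uint8),78,'cover',(215,225,345,350))
quad(((g<150)).astype(np.uint8),106,'handle',(270,260,296,315))
for n,uv in(('pinL',(238,289)),('pinR',(327,290))): print(n,onz(c,*uv,87).round(1))
# plunger: two views
print('plunger top',onz(c,474,277,95).round(1))
a=im[190:310,380:520]; a=cv2.resize(a,None,fx=4,fy=4,interpolation=cv2.INTER_CUBIC)
s,cs=load('side0'); b=cv2.resize(s[140:240,310:410],(480,480),interpolation=cv2.INTER_CUBIC)
print('side proj of plunger',proj(cs,onz(c,474,277,95)))
cv2.imwrite('pics/crop1.png',cv2.resize(np.hstack([a,b]),(800,362)))
E
```

```text
mat [473.6 347.8] [258.8 257.7] 82.6
cover [510.2  43.1] [210.7 210.3] 89.3
handle [510.5  39.7] [19.7 63. ] 89.8
pinL [511.4 131.1  87. ]
pinR [508.2 -47.7  87. ]
plunger top [ 531.6 -342.4   95. ]
side proj of plunger (np.float64(390.4342181665204), np.float64(159.01494073852922))
```

View pics/crop1.png

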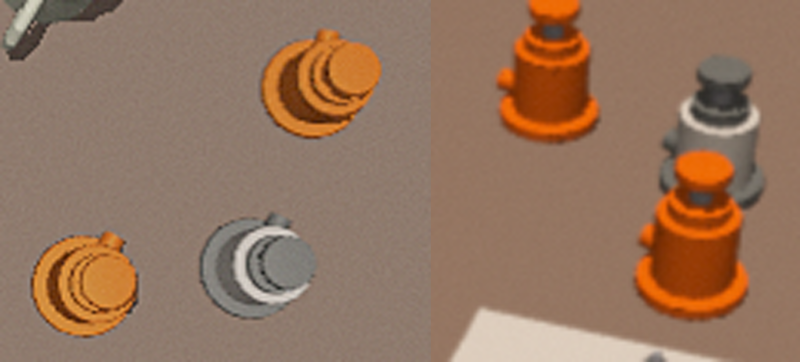

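The crop confirms it: the grey/white pump has its button at about (473.6,276.5) in the top picture. The side view agrees (its button projects to (390,159)), and both neighbours are plainly orange. I'll move above the handle.

```bash
python3 -m inch '[[[50,-58,-5,0,0,0,100],[100,-116,-10,0,0,2,100],[150,-174,-15,0,0,4,100],[200,-232,-20,0,0,6,100],[250,-290,-25,0,0,8,100],[290,-336,-32,0,0,10,100],[330,-383,-32,0,0,12,100],[370,-429,-32,0,0,14,100],[410,-475,-32,0,0,15.8,100],[450,-522,-32,0,0,15.8,100]]]'
python3 - <<'E'
from h import *
to([510,42,250],-0.9)
E
```

```text
clock: 1.1
position: [391.6, -201.4, 246.5]
ee_rot: [3.141, -0.028, 0.001]
ft_force: [-0.0, -0.8, 0.2]
grip_width: 93.2
gripper_force: 0.0
shift [ 114.1 -245.4   -3.5] tool-x yaw -1.0 tilt z [ 0. -0. -1.]
turn about tool z -0.1 (mod 180)
```

```bash
python3 -m inch '[[[20,-45,0,0,0,0,100],[40,-90,0,0,0,0,100],[60,-135,0,0,0,0,100],[80,-180,0,0,0,0,100],[100,-215,0,0,0,0,100],[110,-240,0,0,0,0,100],[114,-245,0,0,0,0,100],[114,-245,0,0,0,0,100],[114,-245,0,0,0,0,100],[114,-245,0,0,0,0,100]]]'
python3 - <<'E'
from h import *
st(); to([510,42,250],-0.9)
im,c=snap('wrist','w1'); print(np.round(c['T'],2).tolist(),c['fx'])
print(proj(c,[510.5,41,106]))
E
```

```text
clock: 2.1
position: [508.9, 38.8, 246.6]
ee_rot: [3.141, -0.027, 0.0]
ft_force: [0.3, -0.2, -0.2]
grip_width: 92.7
gripper_force: 0.0
{'clock': 2.1, 'position': [508.919, 38.797, 246.56], 'ee_rot': [3.141, -0.027, 0.0], 'ft_force': [0.343, -0.172, -0.201], 'grip_width': 92.745, 'gripper_force': 0.0}
shift [ 1.  -3.2 -3.4] tool-x yaw -1.0 tilt z [ 0. -0. -1.]
turn about tool z -0.1 (mod 180)
[[-0.02, 0.97, 0.25, 577.49], [-1.0, -0.02, -0.01, 37.07], [-0.0, -0.25, 0.97, 412.95], [0.0, 0.0, 0.0, 1.0]] 420.8145751871107
(np.float64(315.02208721748303), np.float64(226.23627491965001))
```

View pics/w1.png

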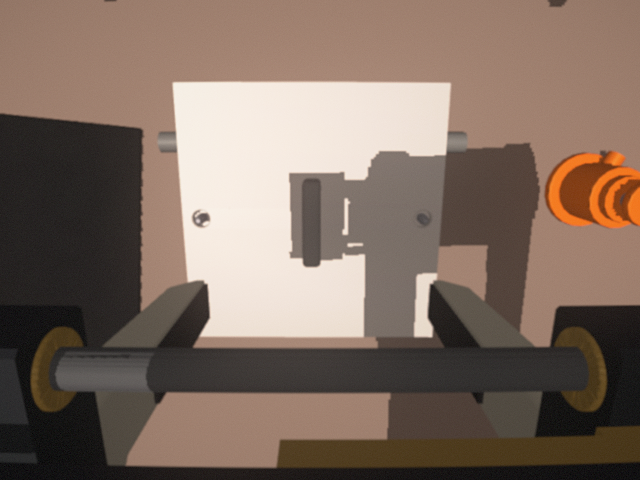

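The wrist view shows the handle at about (312,222) and pin tips at (201,217) and (424,218).

```bash
python3 - <<'E'
from h import *
im,c=load('w1')
for uv,z in(((312,183),106),((312,265),106),((312,223),106),((201,217),87),((424,218),87)): print(uv,onz(c,*uv,z).round(1))
for y in (85,335): 
  print([onz(c,u,y,78).round(1).tolist() for u in (175,449,188,437)])
to([511,41.5,82],-0.9)
E
```

```text
(312, 183) [542.7  42.6 106. ]
(312, 265) [480.2  43.9 106. ]
(312, 223) [513.   43.2 106. ]
(201, 217) [515.4 131.3  87. ]
(424, 218) [511.6 -45.   87. ]
[[615.8, 145.4, 78.0], [612.1, -62.1, 78.0], [615.5, 135.5, 78.0], [612.2, -52.9, 78.0]]
[[408.9, 166.1, 78.0], [405.0, -74.2, 78.0], [408.8, 154.6, 78.0], [405.2, -63.6, 78.0]]
shift [  1.9  -2.7 164.6] tool-x yaw -1.0 tilt z [ 0. -0. -1.]
turn about tool z -0.1 (mod 180)
```

```bash
python3 -m inch '[[[2,-4,40,0,0,0,100],[2,-4,80,0,0,0,70],[2,-4,110,0,0,0,60],[2,-4,135,0,0,0,50],[2,-4,150,0,0,0,50],[2,-4,160,0,0,0,50],[2,-4,164.5,0,0,0,50],[2,-4,164.5,0,0,0,50],[2,-4,164.5,0,0,0,50],[2,-4,164.5,0,0,0,50]]]' 40
python3 -m inch '[[[0,0,0,0,0,0,0],[0,0,0,0,0,0,0],[0,0,0,0,0,0,0],[0,0,0,0,0,0,0],[0,0,0,0,0,0,0],[0,0,0,0,0,0,0],[0,0,0,0,0,0,0],[0,0,0,0,0,0,0],[0,0,0,0,0,0,0],[0,0,0,0,0,0,0]]]' 50
```

```text
clock: 3.15
position: [511.8, 43.8, 82.9]
ee_rot: [-3.141, 0.025, -0.002]
ft_force: [0.5, -0.7, -0.2]
grip_width: 46.6
gripper_force: 0.0
clock: 4.15
position: [511.3, 43.8, 82.0]
ee_rot: [-3.141, 0.025, -0.0]
ft_force: [-0.0, -1.0, 1.1]
grip_width: 13.7
gripper_force: 50.0
```

```bash
python3 -m inch '[[[0,0,-2,0,0,0,0],[0,0,-5,0,0,0,0],[0,0,-9,0,0,0,0],[0,0,-14,0,0,0,0],[0,0,-20,0,0,0,0],[0,0,-26,0,0,0,0],[0,0,-32,0,0,0,0],[0,0,-38,0,0,0,0],[0,0,-42,0,0,0,0],[0,0,-42,0,0,0,0]]]' 55
python3 - <<'E'
from h import *
st();to([474,348,14],-7.4)
E
```

```text
clock: 5.15
position: [511.5, 43.8, 124.6]
ee_rot: [-3.141, 0.025, -0.001]
ft_force: [-0.7, -0.0, -2.6]
grip_width: 13.8
gripper_force: 55.0
{'clock': 5.15, 'position': [511.539, 43.811, 124.616], 'ee_rot': [-3.141, 0.025, -0.001], 'ft_force': [-0.743, -0.028, -2.565], 'grip_width': 13.817, 'gripper_force': 54.997}
shift [ -42.5 -303.5  110.6] tool-x yaw -0.9 tilt z [ 0.001  0.    -1.   ]
turn about tool z 6.5 (mod 180)
```

```bash
python3 -m inch '[[[-3,-20,0,0,0,0,0],[-8,-55,0,0,0,1,0],[-14,-95,0,0,0,2,0],[-20,-140,0,0,0,3,0],[-26,-185,0,0,0,4,0],[-31,-225,0,0,0,5,0],[-36,-260,0,0,0,6,0],[-40,-285,0,0,0,6.5,0],[-42,-300,0,0,0,6.5,0],[-42.5,-303.5,0,0,0,6.5,0]]]' 55
python3 -m inch '[[[0,0,10,0,0,0,0],[0,0,25,0,0,0,0],[0,0,42,0,0,0,0],[0,0,60,0,0,0,0],[0,0,75,0,0,0,0],[0,0,87,0,0,0,0],[0,0,95,0,0,0,0],[0,0,100,0,0,0,0],[0,0,103,0,0,0,0],[0,0,103,0,0,0,0]]]' 55
python3 - <<'E'
from h import *
st();to([474,348,14],-7.4)
E
```

```text
clock: 6.15
position: [473.3, 348.9, 123.5]
ee_rot: [3.135, -0.201, -0.001]
ft_force: [-0.3, -1.2, -2.2]
grip_width: 13.4
gripper_force: 55.0
clock: 7.15
position: [473.7, 348.0, 20.9]
ee_rot: [-3.135, 0.203, -0.0]
ft_force: [0.2, -0.4, -2.7]
grip_width: 13.8
gripper_force: 55.0
{'clock': 7.15, 'position': [473.673, 348.001, 20.899], 'ee_rot': [-3.135, 0.203, -0.0], 'ft_force': [0.157, -0.377, -2.691], 'grip_width': 13.843, 'gripper_force': 54.998}
shift [ 0.3 -0.   6.9] tool-x yaw -7.4 tilt z [ 0.  0. -1.]
turn about tool z -0.0 (mod 180)
```

```bash
python3 -m inch '[[[0,0,2,0,0,0,0],[0,0,4,0,0,0,0],[0,0,5,0,0,0,0],[0,0,6,0,0,0,0],[0,0,7,0,0,0,0],[0,0,7.5,0,0,0,0],[0,0,7.5,0,0,0,0],[0,0,7.5,0,0,0,0],[0,0,7.5,0,0,0,0],[0,0,7.5,0,0,0,0]]]' 55
python3 -m inch '[[[0,0,0,0,0,0,50],[0,0,0,0,0,0,50],[0,0,0,0,0,0,50],[0,0,0,0,0,0,50],[0,0,0,0,0,0,50],[0,0,-20,0,0,0,50],[0,0,-50,0,0,0,50],[0,0,-90,0,0,0,50],[0,0,-130,0,0,0,50],[0,0,-160,0,0,0,50]]]'
python3 - <<'E'
from h import *
st()
im,c=snap('top','top1')
s=im[200:400,40:360]; cv2.imwrite('pics/top1c.png',cv2.resize(s,(800,500),interpolation=cv2.INTER_CUBIC))
E
```

```text
clock: 8.15
position: [473.7, 348.0, 13.9]
ee_rot: [-3.135, 0.203, -0.0]
ft_force: [-3.3, -2.3, 5.0]
grip_width: 13.6
gripper_force: 55.0
clock: 9.15
position: [473.9, 348.1, 176.2]
ee_rot: [-3.134, 0.203, -0.002]
ft_force: [0.9, 0.9, -0.5]
grip_width: 46.3
gripper_force: 0.0
{'clock': 9.15, 'position': [473.856, 348.104, 176.212], 'ee_rot': [-3.134, 0.203, -0.002], 'ft_force': [0.936, 0.908, -0.506], 'grip_width': 46.284, 'gripper_force': 0.0}
```

View pics/top1c.png

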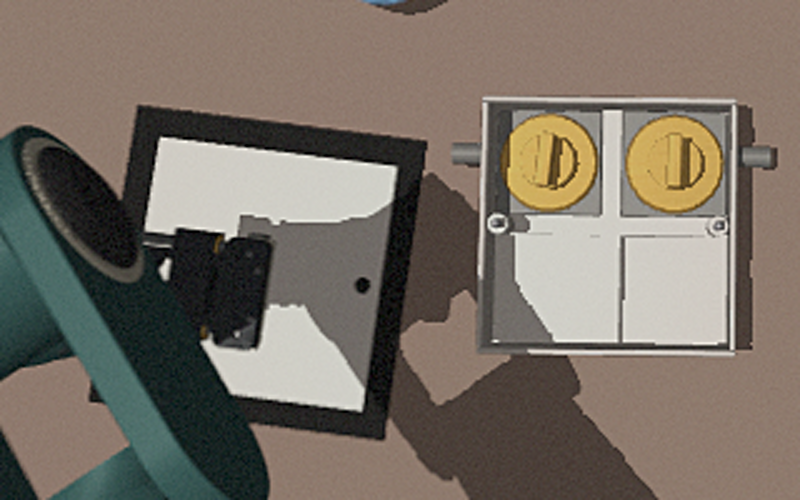

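The cover lies flat on the middle of the mat. The box holds two cocks, in its two far pockets, at crop (549,162) and (675,162). I'll look closer with the wrist camera.

```bash
python3 -m inch '[[[6,40,-10,0,0,0,50],[12,85,-20,0,0,-1,50],[18,130,-30,0,0,-2,50],[24,175,-40,0,0,-3,50],[30,220,-40,0,0,-4,50],[35,260,-40,0,0,-5,50],[40,290,-40,0,0,-6,50],[44,300,-40,0,0,-6.5,50],[44,306,-40,0,0,-6.5,50],[44,306,-40,0,0,-6.5,50]]]'
python3 - <<'E'
from h import *
st()
im,c=snap('wrist','w2')
for P in([565.3,95.6,63],[563.6,-12.3,63]): print(proj(c,P))
E
```

```text
clock: 10.2
position: [477.7, 38.5, 213.3]
ee_rot: [-3.141, 0.027, 0.0]
ft_force: [-0.2, -0.1, -1.2]
grip_width: 46.4
gripper_force: 0.0
{'clock': 10.2, 'position': [477.697, 38.525, 213.298], 'ee_rot': [-3.141, 0.027, 0.0], 'ft_force': [-0.151, -0.145, -1.187], 'grip_width': 46.366, 'gripper_force': 0.0}
(np.float64(237.09015867504166), np.float64(108.19506870071802))
(np.float64(386.51393798617534), np.float64(107.9790938777416))
```

View pics/w2.png

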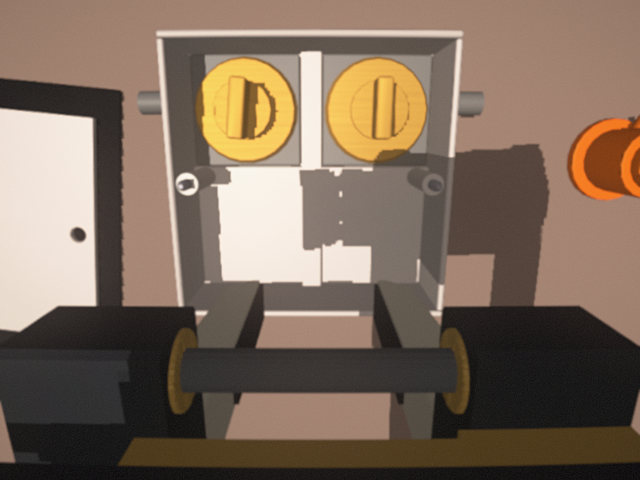

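Both cocks show at about (237,107) and (385,107), and the near pockets are empty. I'll enlarge to get the bar angles.

```bash
python3 - <<'E'
from h import *
im,c=load('w2')
cv2.imwrite('pics/w2c.png',cv2.resize(im[50:170,190:440],(800,384),interpolation=cv2.INTER_CUBIC))
E
```

```text
(no output)
```

View pics/w2c.png

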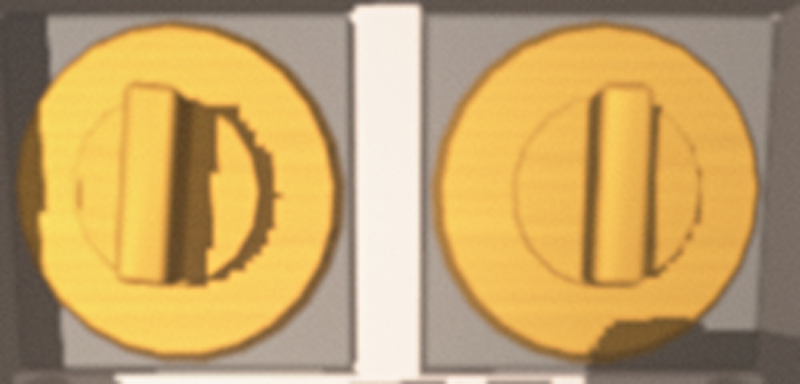

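```bash
python3 - <<'E'
from h import *
im,c=load('w2')
for a,b in(((151,87),(141,281)),((627,87),(618,285))):
    p,q=[onz(c,190+u/3.2,50+v/3.2,63) for u,v in(a,b)]
    d=p-q; m=(p+q)/2; y=np.degrees(np.arctan2(d[1],d[0])); print(m.round(1),np.linalg.norm(d).round(1),round(y,1)); to([m[0],m[1],100],y)
E
```

```text
[565.5  96.7  63. ] 42.3 -6.5
shift [ 86.8 -59.  113.3] tool-x yaw -0.9 tilt z [-0.  0. -1.]
turn about tool z 5.6 (mod 180)
[563.2 -10.9  63. ] 43.0 -1.7
shift [ 86.3  48.5 113.3] tool-x yaw -0.9 tilt z [-0.  0. -1.]
turn about tool z 0.7 (mod 180)
```

```bash
python3 -m inch '[[[25,-15,0,0,0,1,30],[50,-30,10,0,0,3,30],[75,-45,40,0,0,5,30],[87,-58.5,75,0,0,5.6,30],[87,-58.5,105,0,0,5.6,30],[87,-58.5,130,0,0,5.6,30],[87,-58.5,150,0,0,5.6,30],[87,-58.5,165,0,0,5.6,30],[87,-58.5,173.5,0,0,5.6,30],[87,-58.5,173.5,0,0,5.6,30]]]'
python3 -m inch '[[[0,0,0,0,0,0,30],[0,0,0,0,0,0,30],[0,0,0,0,0,0,0],[0,0,0,0,0,0,0],[0,0,0,0,0,0,0],[0,0,0,0,0,0,0],[0,0,0,0,0,0,0],[0,0,0,0,0,0,0],[0,0,0,0,0,0,0],[0,0,0,0,0,0,0]]]' 40
```

```text
clock: 11.25
position: [565.3, 96.3, 39.2]
ee_rot: [3.136, -0.178, -0.002]
ft_force: [0.0, 0.5, 0.1]
grip_width: 27.8
gripper_force: 0.0
clock: 12.25
position: [566.0, 96.1, 40.4]
ee_rot: [-3.136, 0.178, -0.001]
ft_force: [-0.3, 1.8, 6.8]
grip_width: 11.7
gripper_force: 40.0
```

```bash
python3 -m inch '[[[0,0,1,0,0,0,0],[0,0,2,0,0,0,0],[0,0,3,0,0,0,0],[0,0,4,0,0,0,0],[0,0,5,0,0,0,0],[0,0,6,0,0,0,0],[0,0,7,0,0,0,0],[0,0,8,0,0,0,0],[0,0,8.5,0,0,0,0],[0,0,8.5,0,0,0,0]]]' 40
```

```text
clock: 13.25
position: [566.1, 96.1, 32.4]
ee_rot: [-3.136, 0.178, -0.001]
ft_force: [-3.0, 2.2, 10.4]
grip_width: 11.7
gripper_force: 40.0
```

```bash
python3 -m inch '[[[0,0,0.5,0,0,0,0],[0,0,1,0,0,0,0],[0,0,1.5,0,0,0,0],[0,0,2,0,0,0,0],[0,0,2,0,0,0,0],[0,0,2,0,0,0,0],[0,0,2,0,0,0,0],[0,0,2,0,0,0,0],[0,0,2,0,0,0,0],[0,0,2,0,0,0,0]]]' 40
```

```text
clock: 14.25
position: [566.6, 96.2, 32.2]
ee_rot: [-3.136, 0.178, -0.003]
ft_force: [-9.7, 0.7, 29.5]
grip_width: 11.1
gripper_force: 40.0
```

```bash
python3 -m inch '[[[0,0,-0.6,0,0,4,0],[0,0,-0.6,0,0,11,0],[0,0,-0.6,0,0,19,0],[0,0,-0.6,0,0,27,0],[0,0,-0.6,0,0,35,0],[0,0,-0.6,0,0,43,0],[0,0,-0.6,0,0,51,0],[0,0,-0.6,0,0,59,0],[0,0,-0.6,0,0,66,0],[0,0,-0.6,0,0,70,0]]]' 40
python3 -m inch '[[[0,0,0,0,0,1,0],[0,0,0,0,0,2,0],[0,0,0,0,0,3,0],[0,0,0,0,0,3,0],[0,0,0,0,0,3,0],[0,0,0,0,0,3,0],[0,0,0,0,0,3,0],[0,0,0,0,0,3,0],[0,0,0,0,0,3,0],[0,0,0,0,0,3,0]]]' 40
python3 -c "
from h import *
s=st();to([565,96,32]);print(s['torque'])"
```

```text
clock: 15.25
position: [567.8, 86.2, 32.0]
ee_rot: [-2.474, 1.903, 0.022]
ft_force: [-4.2, 49.3, 26.7]
grip_width: 11.7
gripper_force: 40.1
clock: 16.25
position: [570.0, 75.4, 33.0]
ee_rot: [-2.429, 1.935, 0.035]
ft_force: [-0.5, 38.8, 26.7]
grip_width: 11.7
gripper_force: 40.0
{'clock': 16.25, 'position': [569.997, 75.394, 33.044], 'ee_rot': [-2.429, 1.935, 0.035], 'ft_force': [-0.456, 38.843, 26.749], 'grip_width': 11.676, 'gripper_force': 39.968}
shift [-21.1   0.3   1.9] tool-x yaw -77.1 tilt z [ 0.004  0.042 -0.999]
[ 7.14472866 -0.51777731  0.20106638]
```

```bash
python3 - <<'E'
from h import *
s=ctrl.sense(); print(np.round(s['qpos'],3),np.round(s['tau'],1),np.round(s['joint_vel'],3)); 
im,c=snap('side','s2'); cv2.imwrite('pics/s2c.png',cv2.resize(im[150:400,200:500],(800,600)))
s=st()
E
```

```text
[0.065 0.008 1.865 0.044 1.262 2.968] [-22.3 -41.9 -40.5 -10.9   0.9   0.2] [-0.002 -0.002 -0.001 -0.001 -0.     0.001]
{'clock': 16.3, 'position': [570.011, 75.385, 33.064], 'ee_rot': [-2.429, 1.935, 0.035], 'ft_force': [-0.45, 37.863, 26.078], 'grip_width': 11.472, 'gripper_force': 39.968}
```

View pics/s2c.png

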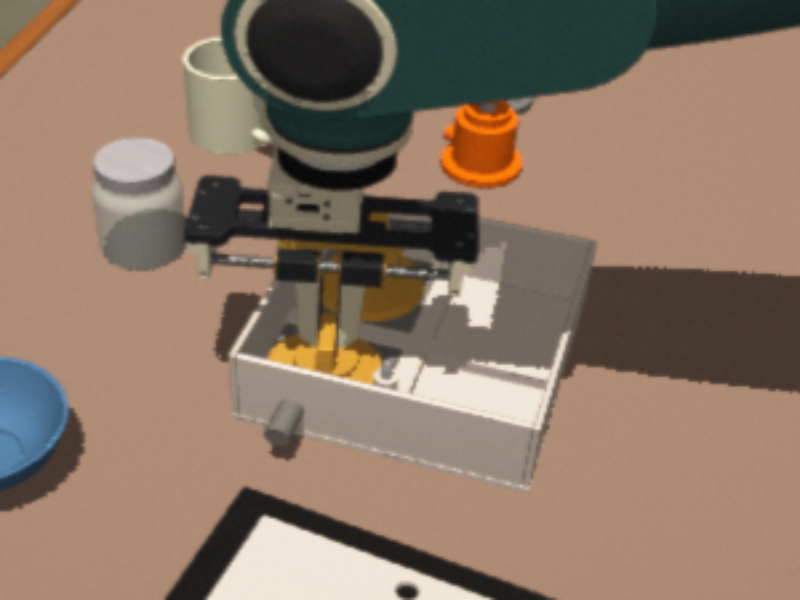

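The last joint has reached its limit (2.968), and that dragged the tool along the bar. I'll back the turn off a little and slide back over the cock centre.

```bash
python3 -m inch '[[[-1,0,0,0,0,-1,0],[-3,0,0,0,0,-2,0],[-5,0,0,0,0,-3,0],[-7,0,0,0,0,-3,0],[-9,0,0,0,0,-3,0],[-11,0,0,0,0,-3,0],[-11,0,0,0,0,-3,0],[-11,0,0,0,0,-3,0],[-11,0,0,0,0,-3,0],[-11,0,0,0,0,-3,0]]]' 40
python3 - <<'E'
from h import *
s=st(); print(np.round(s['qpos'],3),np.round(s['torque'],1));to([565,96,32])
E
```

```text
clock: 17.3
position: [568.2, 81.2, 31.9]
ee_rot: [-2.482, 1.876, 0.025]
ft_force: [14.5, -1.1, 9.1]
grip_width: 12.0
gripper_force: 40.0
{'clock': 17.3, 'position': [568.161, 81.21, 31.885], 'ee_rot': [-2.482, 1.876, 0.025], 'ft_force': [14.497, -1.137, 9.077], 'grip_width': 12.016, 'gripper_force': 40.023}
[0.08  0.006 1.868 0.034 1.259 2.935] [-0.2 -2.8 -0.3]
shift [-15.1  -1.    0.4] tool-x yaw -74.2 tilt z [ 0.005  0.033 -0.999]
```

```bash
python3 -m inch '[[[0,0,0,0,0,0,20],[0,0,0,0,0,0,30],[0,0,0,0,0,0,30],[0,0,0,0,0,0,30],[0,0,-10,0,0,0,30],[0,0,-30,0,0,0,30],[0,0,-60,0,0,0,30],[0,0,-90,0,0,0,30],[0,0,-120,0,0,0,30],[0,0,-130,0,0,0,30]]]'
python3 - <<'E'
from h import *
s=st(); print(np.round(s['qpos'],3));to([478,40,213],-0.9)
E
```

```text
clock: 18.3
position: [566.3, 77.0, 163.2]
ee_rot: [-2.484, 1.877, 0.03]
ft_force: [0.2, -0.0, 0.5]
grip_width: 28.1
gripper_force: 0.0
{'clock': 18.3, 'position': [566.275, 76.996, 163.155], 'ee_rot': [-2.484, 1.877, 0.03], 'ft_force': [0.165, -0.036, 0.54], 'grip_width': 28.072, 'gripper_force': 0.0}
[ 0.073 -0.093  1.743  0.033  1.488  2.935]
shift [  9.9  94.5 -51.2] tool-x yaw -74.1 tilt z [ 0.002  0.034 -0.999]
turn about tool z -73.2 (mod 180)
```

```bash
cat >> h.py <<'E'
def rel(P,yaw):
    """tool-frame shift (mm) and rotvec (deg) to reach TCP P, tool down with tool-x yaw (deg)"""
    s=ctrl.sense(); M=R.from_rotvec(s['ee_rot']); a=np.radians(yaw)
    G=R.from_matrix(np.array([[np.cos(a),np.sin(a),0],[np.sin(a),-np.cos(a),0],[0,0,-1]]))
    print('shift',M.inv().apply(np.array(P,float)-np.array(s['position'])).round(1),'rv',np.degrees((M.inv()*G).as_rotvec()).round(1))
E
python3 -c "
from h import *
rel([478,40,213],-0.9)"
```

```text
shift [  9.9  94.5 -51.2] rv [ -1.7   1.2 -73.3]
```

```bash
python3 -m inch '[[[1,9.5,-15,-0.2,0.1,-8,30],[2,19,-30,-0.4,0.2,-16,30],[3,28,-45,-0.6,0.4,-24,30],[4,38,-51,-0.8,0.5,-32,30],[5,47,-51,-1,0.6,-40,30],[6,57,-51,-1.1,0.8,-48,30],[7,66,-51,-1.3,0.9,-56,30],[8,76,-51,-1.5,1,-64,30],[9,87,-51,-1.7,1.2,-71,30],[9.9,94.5,-51,-1.7,1.2,-73.3,30]]]'
python3 - <<'E'
from h import *
st(); im,c=snap('wrist','w3'); cv2.imwrite('pics/w3c.png',cv2.resize(im[20:220,140:480],(800,470),interpolation=cv2.INTER_CUBIC))
E
```

```text
clock: 19.3
position: [476.6, 39.9, 208.9]
ee_rot: [3.141, -0.016, -0.007]
ft_force: [-0.2, 0.3, 0.4]
grip_width: 27.6
gripper_force: 0.0
{'clock': 19.3, 'position': [476.605, 39.879, 208.856], 'ee_rot': [3.141, -0.016, -0.007], 'ft_force': [-0.187, 0.328, 0.418], 'grip_width': 27.65, 'gripper_force': 0.0}
```

View pics/w3c.png

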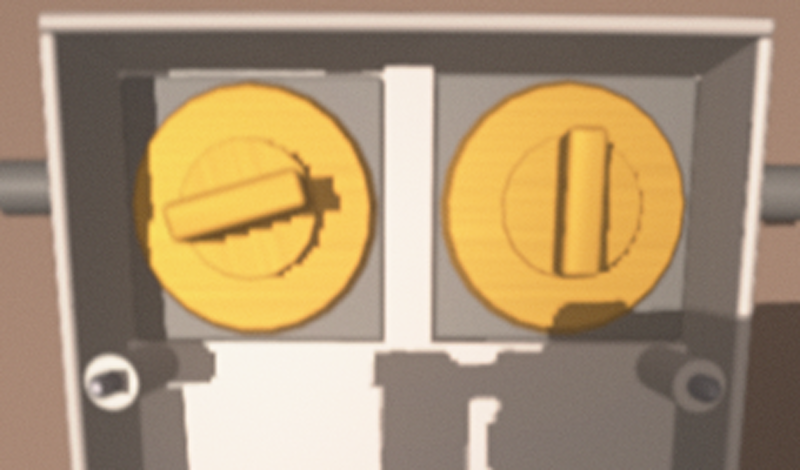

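```bash
python3 - <<'E'
from h import *
im,c=load('w3')
for n,P in(('L',[565.4,96.2]),('R',[563.4,-11.6])):
  for z in(63,57): 
    u,v=proj(c,P+[z]); print(n,z,((u-140)*800/340).round(1),((v-20)*470/200).round(1))
  a=[43/2*np.cos(np.radians(-75.4)),43/2*np.sin(np.radians(-75.4))]
  for z in(63,57): 
    p=[proj(c,[P[0]+s*a[0],P[1]+s*a[1],z]) for s in(1,-1)]; print(z,'len',round(np.hypot(*(np.array(p[0])-p[1]))*2.353,1))
rel([563.4,-11.6,110],83); rel([563.4,-11.6,110],178.3)
E
```

```text
L 63 229.1 198.6
L 57 232.8 199.8
63 len 141.1
57 len 138.4
R 63 586.3 201.8
R 57 583.2 202.9
63 len 143.7
57 len 141.0
shift [88.2 50.3 98.7] rv [ -0.1   0.2 -83.6]
shift [88.2 50.3 98.7] rv [-4.000e-01  1.000e-01 -1.789e+02]
```

Cock 1's bar runs (165,222)–(305,190) in the crop. That is about 76° clockwise, and its top centre fits the lowered height. For cock 2 I'll turn the wrist half a turn round first, to keep the last joint well inside its range.

```bash
python3 -m inch '[[[9,5,5,0,0,-8.4,30],[18,10,10,0,0,-16.8,30],[27,15,15,0,0,-25.2,30],[36,20,20,0,0,-33.6,30],[45,25,25,0,0,-42,30],[54,30,30,0,0,-50.4,30],[63,35,35,0,0,-58.8,30],[72,40,40,0,0,-67.2,30],[80,45,45,0,0,-75.6,30],[88,50,50,0,0,-83.6,30]]]'
python3 -m inch '[[[0,0,0,0,0,-8.4,30],[0,0,0,0,0,-16.8,30],[0,0,0,0,0,-25.2,30],[0,0,0,0,0,-33.6,30],[0,0,0,0,0,-42,30],[0,0,0,0,0,-50.4,30],[0,0,0,0,0,-58.8,30],[0,0,0,0,0,-67.2,30],[0,0,0,0,0,-75.6,30],[0,0,0,0,0,-83.6,30]]]'
python3 - <<'E'
from h import *
s=st(); print(np.round(s['qpos'],3)); rel([563.4,-11.6,40],178.3)
E
```

```text
clock: 20.35
position: [564.7, -11.4, 158.3]
ee_rot: [-2.35, -2.08, 0.006]
ft_force: [-0.1, 0.5, -0.9]
grip_width: 28.1
gripper_force: 0.0
clock: 21.35
position: [564.4, -11.2, 158.6]
ee_rot: [-0.365, -3.116, 0.002]
ft_force: [-0.0, -0.2, -0.8]
grip_width: 28.0
gripper_force: 0.0
{'clock': 21.35, 'position': [564.393, -11.226, 158.554], 'ee_rot': [-0.365, -3.116, 0.002], 'ft_force': [-0.01, -0.242, -0.77], 'grip_width': 27.989, 'gripper_force': 0.0}
[-6.500e-02 -1.000e-01  1.756e+00 -1.000e-03  1.490e+00 -1.402e+00]
shift [  0.4  -0.4 118.6] rv [ -0.1  -0.3 -11.7]
```

```bash
python3 -m inch '[[[0,0,20,0,0,-8,30],[0.4,-0.4,45,0,0,-11.7,30],[0.4,-0.4,70,0,0,-11.7,30],[0.4,-0.4,90,0,0,-11.7,30],[0.4,-0.4,105,0,0,-11.7,30],[0.4,-0.4,113,0,0,-11.7,30],[0.4,-0.4,117.5,0,0,-11.7,30],[0.4,-0.4,117.5,0,0,-11.7,30],[0.4,-0.4,117.5,0,0,-11.7,30],[0.4,-0.4,117.5,0,0,-11.7,30]]]'
python3 -m inch '[[[0,0,0,0,0,0,0],[0,0,0,0,0,0,0],[0,0,0,0,0,0,0],[0,0,0,0,0,0,0],[0,0,0,0,0,0,0],[0,0,0,0,0,0,0],[0,0,2,0,0,0,0],[0,0,4,0,0,0,0],[0,0,6,0,0,0,0],[0,0,7,0,0,0,0]]]' 40
python3 -m inch '[[[0,0,1,0,0,0,0],[0,0,2,0,0,0,0],[0,0,2.5,0,0,0,0],[0,0,3,0,0,0,0],[0,0,3,0,0,0,0],[0,0,3,0,0,0,0],[0,0,3,0,0,0,0],[0,0,3,0,0,0,0],[0,0,3,0,0,0,0],[0,0,3,0,0,0,0]]]' 40
```

```text
clock: 22.35
position: [564.0, -11.6, 42.7]
ee_rot: [-0.053, -3.139, 0.001]
ft_force: [0.3, -1.4, -0.1]
grip_width: 28.1
gripper_force: 0.0
clock: 23.35
position: [563.8, -11.4, 35.2]
ee_rot: [-0.053, -3.138, 0.0]
ft_force: [-1.4, 3.1, 8.4]
grip_width: 11.7
gripper_force: 40.0
clock: 24.35
position: [564.2, -11.5, 33.9]
ee_rot: [-0.053, -3.139, 0.0]
ft_force: [-7.6, 4.0, 24.0]
grip_width: 11.7
gripper_force: 40.0
```

```bash
python3 -m inch '[[[0,0,0,0,0,4,0],[0,0,0,0,0,11,0],[0,0,0,0,0,19,0],[0,0,0,0,0,27,0],[0,0,0,0,0,35,0],[0,0,0,0,0,43,0],[0,0,0,0,0,51,0],[0,0,0,0,0,59,0],[0,0,0,0,0,66,0],[0,0,0,0,0,70,0]]]' 40
python3 -m inch '[[[0,0,0,0,0,1.5,0],[0,0,0,0,0,3,0],[0,0,0,0,0,4.5,0],[0,0,0,0,0,6,0],[0,0,0,0,0,6,0],[0,0,0,0,0,6,0],[0,0,0,0,0,6,0],[0,0,0,0,0,6,0],[0,0,0,0,0,6,0],[0,0,0,0,0,6,0]]]' 40
python3 -c "
from h import *
s=st();rel([563.4,-11.6,40],102);print(s['torque'],s['qpos'][5])"
```

```text
clock: 25.35
position: [564.0, -11.5, 33.9]
ee_rot: [-1.85, -2.537, 0.003]
ft_force: [-10.2, 3.8, 25.1]
grip_width: 12.2
gripper_force: 40.0
clock: 26.35
position: [564.0, -11.5, 33.9]
ee_rot: [-1.974, -2.442, 0.003]
ft_force: [-8.5, 2.9, 25.4]
grip_width: 11.6
gripper_force: 40.3
{'clock': 26.35, 'position': [564.05, -11.513, 33.882], 'ee_rot': [-1.974, -2.442, 0.003], 'ft_force': [-8.548, 2.888, 25.377], 'grip_width': 11.596, 'gripper_force': 40.3}
shift [ 0.1 -0.7 -6.1] rv [-0.1  0.   0.1]
[0.71347408 1.89893222 0.43571338] -0.27603063907119635
```

```bash
python3 -m inch '[[[0,0,0,0,0,0,20],[0,0,0,0,0,0,30],[0,0,0,0,0,0,30],[0,0,0,0,0,0,30],[0,0,-5,0,0,0,30],[0,0,-20,0,0,0,30],[0,0,-40,0,0,0,30],[0,0,-60,0,0,0,30],[0,0,-70,0,0,0,30],[0,0,-70,0,0,0,30]]]'
python3 - <<'E'
from h import *
s=st();rel([565.4,96.2,40],104)
E
```

```text
clock: 27.35
position: [564.6, -11.6, 103.9]
ee_rot: [-1.976, -2.442, 0.001]
ft_force: [0.1, -0.6, -0.7]
grip_width: 27.7
gripper_force: 0.0
{'clock': 27.35, 'position': [564.561, -11.605, 103.904], 'ee_rot': [-1.976, -2.442, 0.001], 'ft_force': [0.109, -0.553, -0.712], 'grip_width': 27.739, 'gripper_force': 0.0}
shift [105.3  23.4  63.8] rv [-0.   0.  -1.9]
```

To make sure of cock 1, I'll grip it again with this better wrist angle, then press and turn it to the stop.

```bash
python3 -m inch '[[[30,6,0,0,0,0,30],[65,15,0,0,0,-1,30],[95,21,0,0,0,-1.9,30],[105.3,23.4,10,0,0,-1.9,30],[105.3,23.4,30,0,0,-1.9,30],[105.3,23.4,50,0,0,-1.9,30],[105.3,23.4,60,0,0,-1.9,30],[105.3,23.4,65,0,0,-1.9,30],[105.3,23.4,65,0,0,-1.9,30],[105.3,23.4,65,0,0,-1.9,30]]]'
python3 -m inch '[[[0,0,0,0,0,0,0],[0,0,0,0,0,0,0],[0,0,0,0,0,0,0],[0,0,0,0,0,0,0],[0,0,0,0,0,0,0],[0,0,0,0,0,0,0],[0,0,1,0,0,0,0],[0,0,2,0,0,0,0],[0,0,2,0,0,0,0],[0,0,2,0,0,0,0]]]' 40
python3 -m inch '[[[0,0,0.5,0,0,0,0],[0,0,1,0,0,0,0],[0,0,1.5,0,0,0,0],[0,0,2,0,0,0,0],[0,0,2,0,0,0,0],[0,0,2,0,0,1,0],[0,0,2,0,0,2,0],[0,0,2,0,0,2.5,0],[0,0,2,0,0,2.5,0],[0,0,2,0,0,2.5,0]]]' 40
```

```text
clock: 28.35
position: [564.8, 96.1, 37.4]
ee_rot: [-1.934, -2.473, 0.003]
ft_force: [-1.0, 0.0, 1.0]
grip_width: 27.9
gripper_force: 0.0
clock: 29.35
position: [564.8, 96.3, 35.5]
ee_rot: [-1.934, -2.473, 0.003]
ft_force: [-1.5, -1.7, 8.8]
grip_width: 12.0
gripper_force: 40.0
clock: 30.35
position: [565.2, 96.4, 35.0]
ee_rot: [-1.987, -2.432, 0.002]
ft_force: [-7.0, -1.4, 22.9]
grip_width: 11.9
gripper_force: 40.4
```

It bottomed after about 2 mm, so cock 1 was being held down 6 mm, and it is now at its stop. I'll release it and check both cocks in the same look, on the way to the pump.

```bash
python3 -m inch '[[[0,0,0,0,0,0,20],[0,0,0,0,0,0,30],[0,0,0,0,0,0,30],[0,0,0,0,0,0,30],[0,0,-5,0,0,0,30],[0,0,-20,0,0,0,30],[0,0,-45,0,0,0,30],[0,0,-75,0,0,0,30],[0,0,-105,0,0,0,30],[0,0,-120,0,0,0,30]]]'
python3 - <<'E'
from h import *
s=st();rel([531.6,-342.4,160],102)
E
```

```text
clock: 31.35
position: [565.7, 96.5, 156.8]
ee_rot: [1.989, 2.432, 0.001]
ft_force: [-0.2, -0.4, -0.2]
grip_width: 28.1
gripper_force: 0.0
{'clock': 31.35, 'position': [565.667, 96.45, 156.766], 'ee_rot': [1.989, 2.432, 0.001], 'ft_force': [-0.232, -0.367, -0.196], 'grip_width': 28.11, 'gripper_force': 0.0}
shift [-423.3 -120.5   -3.3] rv [ 0.  -0.  -0.5]
```

```bash
python3 -m inch '[[[-35,-10,0,0,0,0,10],[-80,-23,0,0,0,0,0],[-125,-36,0,0,0,0,0],[-170,-48,0,0,0,0,0],[-215,-61,0,0,0,0,0],[-260,-74,0,0,0,0,0],[-305,-87,0,0,0,0,0],[-350,-100,0,0,0,0,0],[-385,-110,0,0,0,0,0],[-405,-115,0,0,0,0,0]]]' 10
python3 -m inch '[[[-10,-3,-10,0,0,0,0],[-18,-5.5,-10,0,0,0,0],[-18,-5.5,-10,0,0,0,0],[-18,-5.5,-10,0,0,0,0],[-18,-5.5,-10,0,0,0,0],[-18,-5.5,-10,0,0,0,0],[-18,-5.5,-10,0,0,0,0],[-18,-5.5,-10,0,0,0,0],[-18,-5.5,-10,0,0,0,0],[-18,-5.5,-10,0,0,0,0]]]'
python3 - <<'E'
from h import *
s=st();rel([531.6,-342.4,160],102)
a,_=snap('wrist','w4'); b,_=snap('top','top2')
cv2.imwrite('pics/w4c.png',np.hstack([cv2.resize(a,(480,360)),cv2.resize(b[230:350,220:345],(320,360))]))
E
```

```text
clock: 32.35
position: [531.8, -325.9, 153.0]
ee_rot: [-1.989, -2.428, 0.004]
ft_force: [-0.5, 0.4, 0.2]
grip_width: 0.6
gripper_force: 0.0
clock: 33.35
position: [530.8, -342.1, 163.0]
ee_rot: [-1.987, -2.43, 0.004]
ft_force: [-1.3, -0.6, 0.0]
grip_width: 0.5
gripper_force: 0.0
{'clock': 33.35, 'position': [530.778, -342.128, 163.043], 'ee_rot': [-1.987, -2.43, 0.004], 'ft_force': [-1.348, -0.631, 0.015], 'grip_width': 0.523, 'gripper_force': 0.0}
shift [-0.4  0.8  3. ] rv [-0.2 -0.  -0.5]
```

View pics/w4c.png

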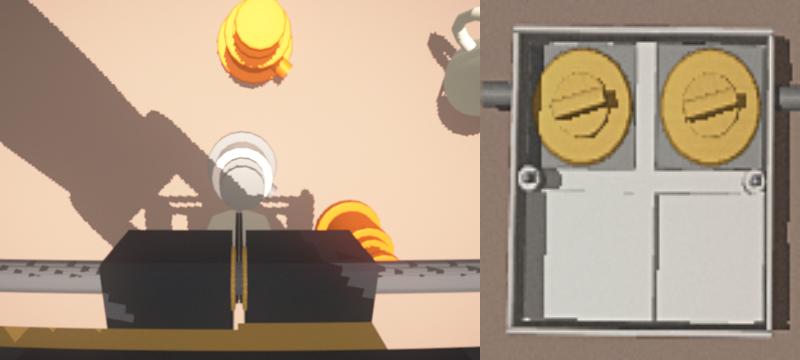

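Both bars now lie at the same closed angle, crop right (582,105) and (710,105). The wrist view shows the grey pump's button ahead of the shut fingers, at about (320,247) full scale.

```bash
python3 - <<'E'
from h import *
im,c=load('w4')
print(proj(c,[531.6,-342.4,95]),onz(c,320,247,95).round(1), [onz(c,u,v,95).round(1).tolist() for u,v in ((290,247),(350,247))])
cv2.imwrite('pics/w4d.png',cv2.resize(im[150:310,240:400],(600,600),interpolation=cv2.INTER_CUBIC))
E
```

```text
(np.float64(319.70498566957133), np.float64(255.46658155405942)) [ 530.8 -337.4   95. ] [[513.8, -340.8, 95.0], [547.7, -333.9, 95.0]]
```

View pics/w4d.png

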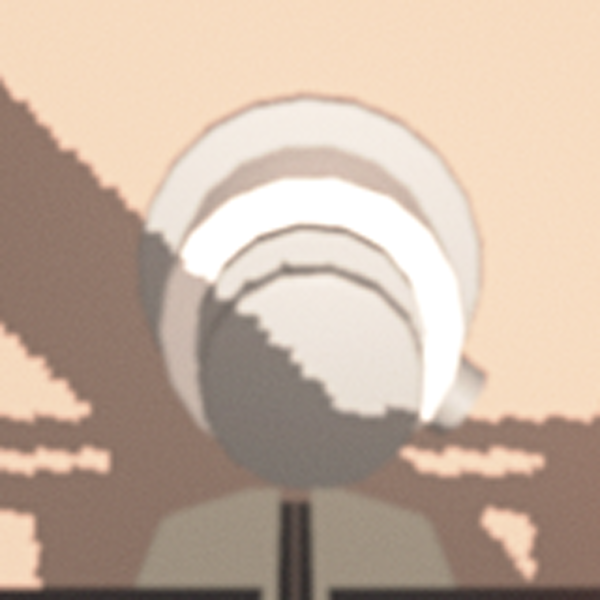

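The button's centre is at about (323,251), within 3 mm of my estimate. Pressing now.

```bash
python3 -m inch '[[[1,0,25,0,0,0,0],[1,0,45,0,0,0,0],[1,0,58,0,0,0,0],[1,0,66,0,0,0,0],[1,0,70,0,0,0,0],[1,0,74,0,0,0,0],[1,0,78,0,0,0,0],[1,0,81,0,0,0,0],[1,0,84,0,0,0,0],[1,0,84,0,0,0,0]]]'
python3 -m inch '[[[0,0,0.5,0,0,0,0],[0,0,1,0,0,0,0],[0,0,1.5,0,0,0,0],[0,0,2,0,0,0,0],[0,0,2.5,0,0,0,0],[0,0,3,0,0,0,0],[0,0,3,0,0,0,0],[0,0,3,0,0,0,0],[0,0,3,0,0,0,0],[0,0,3,0,0,0,0]]]'
```

```text
clock: 34.45
position: [530.6, -341.4, 79.9]
ee_rot: [-1.988, -2.431, 0.004]
ft_force: [-2.4, 1.2, 10.3]
grip_width: 0.4
gripper_force: 4.9
clock: 35.45
position: [530.7, -341.5, 77.5]
ee_rot: [-1.988, -2.431, 0.004]
ft_force: [-3.0, 2.6, 11.6]
grip_width: 0.9
gripper_force: 5.8
```

```bash
python3 -m inch '[[[0,0,0.5,0,0,0,0],[0,0,1,0,0,0,0],[0,0,1.5,0,0,0,0],[0,0,2,0,0,0,0],[0,0,2.5,0,0,0,0],[0,0,3,0,0,0,0],[0,0,3,0,0,0,0],[0,0,3,0,0,0,0],[0,0,3,0,0,0,0],[0,0,3,0,0,0,0]]]'
```

```text
clock: 36.45
position: [531.1, -341.8, 76.8]
ee_rot: [1.988, 2.431, -0.004]
ft_force: [-9.2, 6.5, 31.2]
grip_width: 0.5
gripper_force: 15.5
```

The force is 31 N with motion stopped at z ≈ 77, so that is the second stop. I'll let it up, then find the cover again.

```bash
python3 -m inch '[[[0,0,-4,0,0,0,0],[0,0,-8,0,0,0,0],[0,0,-12,0,0,0,0],[0,0,-18,0,0,0,0],[0,0,-26,0,0,0,0],[0,0,-40,0,0,0,0],[0,0,-65,0,0,0,0],[0,0,-95,0,0,0,0],[0,0,-120,0,0,0,0],[0,0,-120,0,0,0,0]]]'
python3 - <<'E'
from h import *
s=st(); im,c=snap('top','top3')
g=cv2.cvtColor(im,cv2.COLOR_BGR2GRAY)
m=np.zeros_like(g); m[215:400,40:225]=(g[215:400,40:225]>150)
cn=max(cv2.findContours(m,cv2.RETR_EXTERNAL,cv2.CHAIN_APPROX_NONE)[0],key=cv2.contourArea)
r=cv2.minAreaRect(np.array([onz(c,*p[0],10)[:2] for p in cn],np.float32)); print('cover',r)
rel([474,348,180],172.6)
sd,_=snap('side','s3')
cv2.imwrite('pics/top3c.png',np.hstack([cv2.resize(im[220:400,40:240],(500,450)),cv2.resize(sd[140:240,340:405],(292,450))]))
E
```

```text
clock: 37.45
position: [531.7, -341.8, 198.0]
ee_rot: [1.987, 2.43, -0.003]
ft_force: [0.9, -0.5, 0.4]
grip_width: 0.8
gripper_force: 0.0
{'clock': 37.45, 'position': [531.652, -341.8, 197.996], 'ee_rot': [1.987, 2.43, -0.003], 'ft_force': [0.911, -0.526, 0.388], 'grip_width': 0.804, 'gripper_force': 0.0}
cover ((472.1077575683594, 345.8033447265625), (211.15159606933594, 210.70193481445312), 82.59748840332031)
shift [687.1  80.9  14.1] rv [ -0.1   0.1 -71.1]
```

View pics/top3c.png

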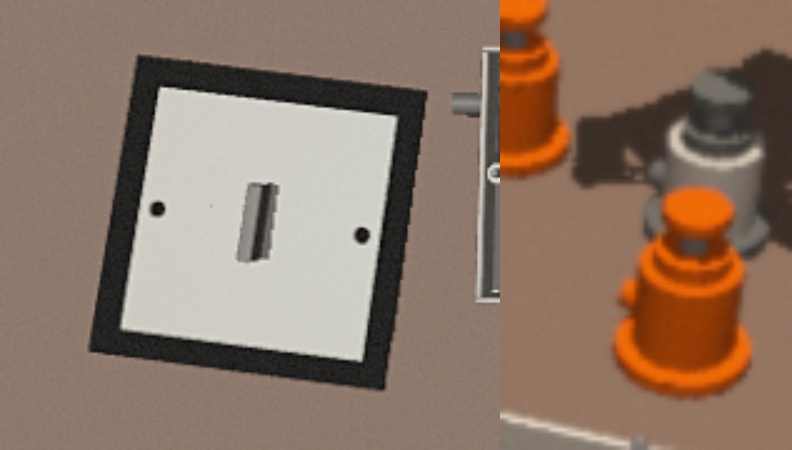

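The cover is undisturbed on the mat, with its handle at crop (257,222), and the plunger is back up. I'll fetch the cover.

```bash
python3 -m inch '[[[40,5,0,0,0,-7,20],[85,10,0,0,0,-14,50],[130,16,0,0,0,-21,50],[175,21,0,0,0,-28,50],[220,27,0,0,0,-35,50],[265,32,0,0,0,-42,50],[310,37,0,0,0,-49,50],[355,42,0,0,0,-56,50],[400,47,0,0,0,-63,50],[440,52,0,0,0,-70,50]]]'
python3 -c "
from h import *
s=st();print(s['qpos']);rel([473.5,347.6,180],172.6)"
```

```text
clock: 38.55
position: [493.2, 102.3, 192.1]
ee_rot: [-0.225, -3.129, 0.001]
ft_force: [0.3, -1.6, -0.7]
grip_width: 46.6
gripper_force: 0.0
{'clock': 38.55, 'position': [493.244, 102.332, 192.083], 'ee_rot': [-0.225, -3.129, 0.001], 'ft_force': [0.326, -1.596, -0.674], 'grip_width': 46.647, 'gripper_force': 0.0}
[ 1.53811275e-01 -2.52361320e-01  1.83429495e+00  1.84502442e-04
  1.56453117e+00 -1.27327877e+00]
shift [ 54.6 239.9  12. ] rv [-0.1 -0.3 -0.8]
```

```bash
python3 -m inch '[[[10,45,0,0,0,0,50],[20,90,0,0,0,-0.5,50],[30,135,0,0,0,-0.8,50],[40,180,0,0,0,-0.8,50],[50,220,5,0,0,-0.8,50],[53,233,10,0,0,-0.8,50],[54,236,12,0,0,-0.8,50],[54,236,12,0,0,-0.8,50],[54,236,12,0,0,-0.8,50],[54,236,12,0,0,-0.8,50]]]'
python3 - <<'E'
from h import *
s=st();rel([473.5,347.6,14],172.6)
im,c=snap('wrist','w5')
print(proj(c,[473.5,347.6,38]))
g=cv2.cvtColor(im,cv2.COLOR_BGR2GRAY); m=cv2.inRange(g[:330],190,255); cn=max(cv2.findContours(m,cv2.RETR_EXTERNAL,cv2.CHAIN_APPROX_NONE)[0],key=cv2.contourArea); print(cv2.boundingRect(cn))
cv2.imwrite('pics/w5c.png',cv2.resize(im,(480,360)))
E
```

```text
clock: 39.55
position: [476.3, 340.7, 181.4]
ee_rot: [-0.214, -3.131, 0.001]
ft_force: [0.2, 0.5, -0.1]
grip_width: 46.7
gripper_force: 0.0
{'clock': 39.55, 'position': [476.338, 340.693, 181.385], 'ee_rot': [-0.214, -3.131, 0.001], 'ft_force': [0.166, 0.46, -0.086], 'grip_width': 46.698, 'gripper_force': 0.0}
shift [  3.3   6.6 167.4] rv [-0.  -0.2 -0.4]
(np.float64(327.08396755920967), np.float64(222.39986479296962))
(190, 79, 275, 251)
```

View pics/w5c.png

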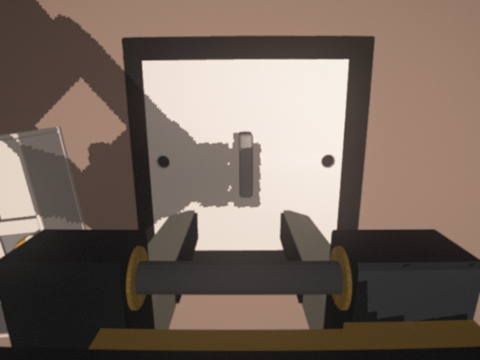

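The handle sits at (327,220) full scale, exactly where predicted. Descending to grip it.

```bash
python3 -m inch '[[[1,2,40,0,0,0,50],[2,4,80,0,0,0,50],[3.3,6.6,110,0,0,-0.4,50],[3.3,6.6,135,0,0,-0.4,50],[3.3,6.6,150,0,0,-0.4,50],[3.3,6.6,160,0,0,-0.4,50],[3.3,6.6,166,0,0,-0.4,50],[3.3,6.6,167,0,0,-0.4,50],[3.3,6.6,167,0,0,-0.4,50],[3.3,6.6,167,0,0,-0.4,50]]]'
python3 -m inch '[[[0,0,0,0,0,0,0],[0,0,0,0,0,0,0],[0,0,0,0,0,0,0],[0,0,0,0,0,0,0],[0,0,0,0,0,0,0],[0,0,0,0,0,0,0],[0,0,0,0,0,0,0],[0,0,0,0,0,0,0],[0,0,0,0,0,0,0],[0,0,0,0,0,0,0]]]' 55
python3 -m inch '[[[0,0,-3,0,0,0,0],[0,0,-8,0,0,0,0],[0,0,-18,0,0,0,0],[0,0,-30,0,0,0,0],[0,0,-45,0,0,0,0],[0,0,-60,0,0,0,0],[0,0,-75,0,0,0,0],[0,0,-90,0,0,0,0],[0,0,-105,0,0,0,0],[0,0,-115,0,0,0,0]]]' 55
python3 -c "
from h import *
s=st();rel([511.4,43,124],179.1)"
```

```text
clock: 40.6
position: [473.3, 349.0, 14.9]
ee_rot: [-0.201, -3.133, -0.0]
ft_force: [-0.1, 0.9, -0.3]
grip_width: 46.8
gripper_force: 0.0
clock: 41.6
position: [473.0, 348.7, 14.0]
ee_rot: [-0.201, -3.132, 0.001]
ft_force: [-1.5, 0.4, 1.7]
grip_width: 13.4
gripper_force: 55.0
clock: 42.6
position: [473.6, 348.9, 130.8]
ee_rot: [-0.201, -3.133, -0.0]
ft_force: [0.2, 0.3, -1.3]
grip_width: 13.6
gripper_force: 55.0
{'clock': 42.6, 'position': [473.609, 348.918, 130.826], 'ee_rot': [-0.201, -3.133, -0.0], 'ft_force': [0.158, 0.349, -1.347], 'grip_width': 13.584, 'gripper_force': 54.998}
shift [ -76.6 -298.6    6.7] rv [ 0.  -0.1 -6.4]
```

```bash
python3 -m inch '[[[-5,-20,0,0,0,0,0],[-13,-52,0,0,0,-1,0],[-23,-92,0,0,0,-2,0],[-34,-136,0,0,0,-3,0],[-46,-180,0,0,0,-4,0],[-56,-220,0,0,0,-5,0],[-65,-255,0,0,0,-6,0],[-72,-280,0,0,0,-6.4,0],[-75.5,-293,0,0,0,-6.4,0],[-76.6,-297.6,0,0,0,-6.4,0]]]' 55
python3 -m inch '[[[0,0,3,0,0,0,0],[0,0,6,0,0,0,0],[0,0,9,0,0,0,0],[0,0,12,0,0,0,0],[0,0,14,0,0,0,0],[0,0,16,0,0,0,0],[0,0,18,0,0,0,0],[0,0,18,0,0,0,0],[0,0,18,0,0,0,0],[0,0,18,0,0,0,0]]]' 55
python3 - <<'E'
from h import *
s=st();rel([511.3,43.8,82],179.1)
im,c=snap('wrist','w6'); cv2.imwrite('pics/w6c.png',cv2.resize(im,(640,480)))
E
```

```text
clock: 43.6
position: [511.4, 43.0, 129.1]
ee_rot: [-0.028, -3.138, 0.001]
ft_force: [0.2, -0.4, -1.6]
grip_width: 13.9
gripper_force: 55.0
clock: 44.6
position: [511.3, 43.8, 111.1]
ee_rot: [-0.026, -3.138, 0.001]
ft_force: [0.0, 0.2, -2.8]
grip_width: 13.4
gripper_force: 55.0
{'clock': 44.6, 'position': [511.285, 43.761, 111.119], 'ee_rot': [-0.026, -3.138, 0.001], 'ft_force': [0.044, 0.174, -2.785], 'grip_width': 13.427, 'gripper_force': 54.999}
shift [-0.1  0.1 29.1] rv [-0.  -0.2 -0.1]
```

View pics/w6c.png

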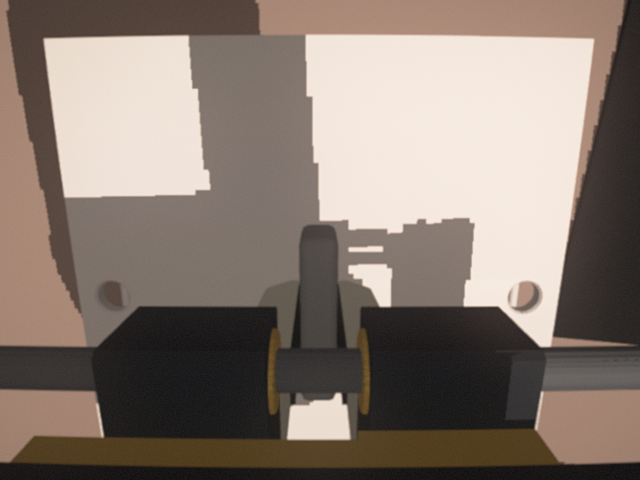

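The cover is level and square, with holes at (114,294) and (525,295) symmetric about the handle at x = 319. The TCP is at the pick pose, so I'll lower it.

```bash
python3 -m inch '[[[0,0,3,0,0,0,0],[0,0,6,0,0,0,0],[0,0,9,0,0,0,0],[0,0,12,0,0,0,0],[0,0,14,0,0,0,0],[0,0,16,0,0,0,0],[0,0,18,0,0,0,0],[0,0,20,0,0,0,0],[0,0,22,0,0,0,0],[0,0,22,0,0,0,0]]]' 55
python3 -m inch '[[[0,0,1,0,0,0,0],[0,0,2,0,0,0,0],[0,0,3,0,0,0,0],[0,0,4,0,0,0,0],[0,0,5,0,0,0,0],[0,0,6,0,0,0,0],[0,0,7,0,0,0,0],[0,0,7.5,0,0,0,0],[0,0,7.5,0,0,0,0],[0,0,7.5,0,0,0,0]]]' 55
```

```text
clock: 45.65
position: [511.0, 43.8, 88.7]
ee_rot: [-0.026, -3.138, 0.001]
ft_force: [0.0, 0.2, -2.6]
grip_width: 13.8
gripper_force: 55.0
clock: 46.65
position: [511.2, 43.8, 82.0]
ee_rot: [-0.026, -3.138, 0.001]
ft_force: [-3.7, 0.2, 5.3]
grip_width: 13.3
gripper_force: 55.0
```

Seated at the original height (82.0) with light contact. I'll release, retreat and look.

```bash
python3 -m inch '[[[0,0,0,0,0,0,50],[0,0,0,0,0,0,50],[0,0,0,0,0,0,50],[0,0,0,0,0,0,50],[0,0,0,0,0,0,50],[0,0,-20,0,0,0,50],[0,0,-60,0,0,0,50],[0,0,-105,0,0,0,50],[0,0,-150,0,0,0,50],[0,0,-180,0,0,0,50]]]'
python3 -m inch '[[[45,0,0,0,0,0,50],[90,0,0,0,0,0,50],[110,30,0,0,0,0,50],[110,70,0,0,0,0,50],[110,115,0,0,0,0,50],[110,160,0,0,0,0,50],[110,205,0,0,0,0,50],[110,250,0,0,0,0,50],[110,250,0,0,0,0,50],[110,250,0,0,0,0,50]]]'
python3 - <<'E'
from h import *
s=st(); a,c=snap('top','top4'); b,_=snap('side','s4')
g=cv2.cvtColor(a,cv2.COLOR_BGR2GRAY); m=np.zeros_like(g); m[225:350,215:345]=g[225:350,215:345]>165
cn=max(cv2.findContours(m,cv2.RETR_EXTERNAL,cv2.CHAIN_APPROX_NONE)[0],key=cv2.contourArea)
print(cv2.minAreaRect(np.array([onz(c,*p[0],78)[:2] for p in cn],np.float32)))
cv2.imwrite('pics/end.png',np.hstack([cv2.resize(a,(400,300)),cv2.resize(b[200:360,260:460],(375,300))]))
E
```

```text
clock: 47.65
position: [512.0, 43.9, 265.0]
ee_rot: [-0.026, -3.141, 0.001]
ft_force: [0.2, 0.7, -0.1]
grip_width: 46.6
gripper_force: 0.0
clock: 48.65
position: [405.6, 296.2, 261.3]
ee_rot: [-0.023, -3.137, 0.002]
ft_force: [-0.2, 0.4, -0.3]
grip_width: 46.6
gripper_force: 0.0
{'clock': 48.65, 'position': [405.6, 296.202, 261.288], 'ee_rot': [-0.023, -3.137, 0.002], 'ft_force': [-0.155, 0.416, -0.289], 'grip_width': 46.567, 'gripper_force': 0.0}
((511.07220458984375, 42.41719436645508), (209.34716796875, 211.348388671875), 89.30541229248047)
```

View pics/end.png

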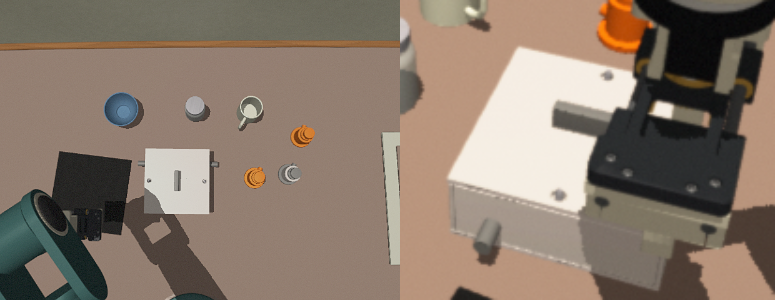

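The cover lies flat on the box at its original pose (511,42), with both pins showing through its holes. The mug, jar and bowl are where they were.

```bash
python3 -c "
from cell import ctrl
print(ctrl.job_done())"
```

```text
the job is handed in; nothing more can be done
None
```

I've handed the job in: both drain cocks are closed, the pump was pushed to its second stop and came back up, and the cover is flat on the box's pins with the mug, jar and bowl unmoved. While I turned cock 1, the last joint hit its limit and dragged the tool about 20 mm sideways (peak side force about 49 N), so I re-gripped that cock and turned it to its stop.

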